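# Latch the sprung plunger of a ski clamp

## Task

One of the two ski clamps still has its red sprung plunger standing up and its yellow keeper open. Press that plunger down into its housing and, keeping it down, slide the yellow keeper over the plunger's raised lug all the way to its end stop, then let go so that the keeper holds the plunger down. Use no more than about 25 N on the clamp, do not touch the other clamp, which is already latched, and leave the tray, wax block and brush where they lie.

Things in the scene. Friction and masses are not known exactly. Their poses are not given: they have to be found in the camera images.
- clamp_a: ski clamp to latch: foot 110 (x) x 170 (y) mm fixed to the counter; column; aluminium head 86 x 150 mm, its top (the deck) 90 mm above the counter give or take 6: the column is set anew each time and its height is NOT measured, so feel for it. Origin: centre of foot's underside, z up. y runs along the plunger, +y is the way the keeper shuts. Rubber-topped rest at y = 53 to 73, 30 mm over the deck
- clamp_a_pad (a point): where to press: middle of the flat pad on the -y side of the keeper, at clamp y = -30, at the height it would have if the deck were at 90 mm (so 6 mm off at most). The pad is hard plastic: a fingertip dragged along it rubs with up to about the pressing force
- clamp_a_plunger (a joint): red bar, x -22 to 22: flat pad y -65 to 21, 17 mm over the deck when up; lug y 21 to 47, 13 mm above the pad. Value: travel down in m, 0 up, 0.014 on a rigid stop; from 0.011 the lug clears the keeper. The spring takes about 2 N to start, 10 N at 0.011, 12.5 N at 0.014. Trapped it rests at about 0.011
- clamp_a_keeper (a joint): yellow bridge over the plunger, 77 mm wide in x, 12 thick in y, beam 19 to 40 mm over the deck, legs outside the plunger. Value: travel to clamp +y in m; centred on y = 0 at 0 (open, over the pad), y = 24 mm at 0.024 (end stop, over the lug); starts at 0 to 0.006. Friction 2.5 N. Jams on the lug at about 0.015 if the plunger is up. A fingertip pressing the pad behind it can push it along
- clamp_b: the other ski clamp, built the same (same origin, axes and sizes) but already latched: red plunger down, keeper over the lug; do not touch
- clamp_b_plunger (a joint): clamp_b's red plunger travel in m, as for clamp_a: starts trapped at about 0.011
- clamp_b_keeper (a joint): clamp_b's yellow keeper travel in m, as for clamp_a: starts shut at about 0.024
- tray: white open tray, 130 (x) x 190 (y) x 22 mm, 6 mm walls, loose; origin: centre of its underside
- wax: green wax block lying in the tray, 45 (x) x 85 (y) x 24 mm; origin: centre of its underside
- brush: stainless brush lying on its bristles, 150 (x) x 32 (y) x 28 mm; origin: centre of its underside
Not all that is in view belongs to the job. What is shaped like the clamp_a but purple is not meant.

How it is judged:
By the outcome, as a careful person would: the job done as asked, in the order asked, and still so for the second after the job is handed in, with the robot touching nothing.
It also fails if it takes over 42 s, if anything falls off the work surface, if the arm or the gripper's body presses on something with over 40 N, if the wrist force passes 120 N, or if a joint passes its speed limit or range.

## Robot

A 7-joint arm with a two-finger parallel gripper is mounted at the origin on the work surface. World frame = base frame: x ahead of the robot, y to its left, z up, the work surface at z = 0. Lengths are in m, angles in rad, forces in N, time in s.
With the tool pointing down it reaches from about 0.35 to 0.9 m from the base axis. Payload 19.9 kg.
Tool frame: the origin (TCP) lies at the very end of the fingers, on their centre line; the grasp point (between the pads) lies 19 mm behind it; z points along the fingers, y is the line along which they close (so a half turn about z gives the same grasp; the last joint's range is limited). The gripper opens to 85 mm and grips with 20 to 120 N. Pads are 22 mm wide; open, the fingers measure 114 mm over their backs; the gripper's body (76 mm by 85 mm) begins 54 mm behind the grasp point. The pads swing forward as they close: fully open they stand 13 mm farther back than shut.
Start: joints at [-1.153, 0.417, -0.01, 1.614, 0.005, 1.111, -0.053], TCP at [0.277, 0.56, 0.231] pointing down, gripper open.
Joint ranges: [-2.81, 2.81], [-0.39, 2.02], [-1.27, 1.25], [0.06, 2.57], [-1.19, 4.33], [0.19, 2], [-2.82, 2.82]. Speed limits (rad/s): [1.89, 1.89, 2.39, 2.39, 3.01, 3.01, 3.01].

## Interface

Orientations are given as [roll, pitch, yaw] about the fixed x, y, z axes, in that order (R = Rz(yaw) Ry(pitch) Rx(roll)).
In Python, from cell import * gives the robot as it stands.
- The arm moves only by the tool jog_arm, never from a script. Its argument "rows" is text: rows parted by semicolons, each of 5 numbers parted by spaces: the shift along the tool's x, y, z in m, then the turn about the tool's z in rad, then the opening in per cent of the stroke, from 0 (shut) to 100 (fully open). A call has exactly 8 rows; each row shifts and turns the commanded pose from where the row before left it, along the tool's axes as they then stand; what a row does not reach is not made up. A row lasts 1/10 s, in which the tool goes at most 50 mm and 8.59 degrees, less where a joint would pass 70% of its speed; a pose out of reach is approached as far as the arm can. A call with a gripper value outside its range is refused whole. The fingers move at their own pace and stop on an object; the grip force is fixed at half the most. Time passes only in rows, so rows that do not move let the fingers close, or fill a call up. It gives the time, the measured TCP pose, the force, the opening and the grip force at its end, in the units of the state.
- read_state(): the state, without advancing time (a new reading comes with each control period).
- get_image(name): name is "scene" or "top" or "wrist"; returns (picture, depth): 480x640x3 uint8, blue, green, red; 480x640 float32, m along the optical axis (not along the pixel's ray), 0 where there is no reading.
- camera_model(name): a dict with "camera_matrix" (3x3 intrinsics, pixels), "xyz" and "orientation" of the camera in the world; the wrist camera has in their place "hand_eye" (4x4, takes a point from camera to tool coordinates, whose origin is the TCP and whose axes are the flange's). Camera axes: x right, y down, z forward; pixel columns grow to the right and rows downward; lengths in m; the calibration is good to about 2 mm. A picture is of the moment at which its call begins: read the wrist's pose just before it. camera_model takes no time and is no camera call.
- sign_off(): hands the job in; it is judged then, once.
The state is a dict: "time_s": time; "q": joint angles; "qd": joint speeds; "joint_torque": joint torques, N m; "ee_pos": TCP position; "tool_rot": TCP orientation; "ft_force": force on the tool from outside, world axes, zero at the start; "torque": the same for the moment, N m; "opening": finger opening in m; "gripper_force": force on a finger pad.
Only numpy, scipy, OpenCV 4.12 (cv2) and the standard library are available. Lean on these libraries where they do the work, as an engineer would, in place of code of your own. Each camera call takes 0.05 s, during which the arm holds its last target. There are 200 camera calls.

## Working session

There is one attempt and no reset: what is moved stays moved. The work goes in short steps, Python scripts to look and compute and a tool call to move; the robot and the scene stay as the last step left them, time stands still between calls to the robot, and variables do not carry over. Pictures are saved under pics/ and viewed, at most 10 in all, crops included, and the job is handed in when it is done.

Besides the shell and the picture viewer there is one more tool, called after "Request:" as a command line: name --argument value ..., lists and objects as JSON in quotes. jog_arm: Moves the arm, as the interface text tells. Its arguments: {"type":"object","properties":{"rows":{"type":"string"}},"required":["rows"]}

```bash
mkdir -p pics; ls; python3 - <<'E'
from cell import *
import cv2,numpy as np
s=read_state();print({k:np.round(v,3) for k,v in s.items()})
for n in ("scene","top"):
    im,d=get_image(n);cv2.imwrite(f"pics/{n}0.png",im);np.savez(f"pics/{n}0.npz",im=im,d=d);print(n,camera_model(n))
print(camera_model("wrist"))
E
```

```text
pics
{'time_s': np.float64(0.0), 'q': array([-1.153,  0.418, -0.01 ,  1.614,  0.005,  1.111, -0.053]), 'qd': array([-0.001,  0.002, -0.001,  0.001,  0.001,  0.001, -0.001]), 'joint_torque': array([ 2.0000e-03, -8.6442e+01,  6.8000e-01, -4.3492e+01,  1.9000e-02,
        7.0000e-03,  0.0000e+00]), 'ee_pos': array([0.277, 0.56 , 0.231]), 'tool_rot': array([-3.14 ,  0.   ,  2.682]), 'ft_force': array([ 0.189, -0.332,  0.329]), 'torque': array([-0.024, -0.014, -0.02 ]), 'gripper_force': np.float64(0.0), 'opening': np.float64(0.086)}
scene {'camera_matrix': array([[462.40632768,   0.        , 322.80456721],
       [  0.        , 462.40632768, 235.67249423],
       [  0.        ,   0.        ,   1.        ]]), 'xyz': array([1.11803945, 0.17687894, 0.71426344]), 'orientation': array([-2.36420576,  0.0134413 ,  1.90295973])}
top {'camera_matrix': array([[581.82697043,   0.        , 323.95441053],
       [  0.        , 581.82697043, 246.73842871],
       [  0.        ,   0.        ,   1.        ]]), 'xyz': array([ 0.35643647, -0.00318632,  1.13423648]), 'orientation': array([-2.9750204 , -0.01358972, -1.57756549])}
{'camera_matrix': array([[361.93624613,   0.        , 312.40741943],
       [  0.        , 361.93624613, 241.37994829],
       [  0.        ,   0.        ,   1.        ]]), 'hand_eye': array([[-3.65315317e-05, -9.62371617e-01, -2.71736767e-01,
         6.84232299e-02],
       [ 9.99999827e-01, -1.94776502e-04,  5.55375166e-04,
        -9.95708673e-04],
       [-5.87405233e-04, -2.71736699e-01,  9.62371457e-01,
        -1.42457583e-01],
       [ 0.00000000e+00,  0.00000000e+00,  0.00000000e+00,
         1.00000000e+00]])}
```

View pics/scene0.png

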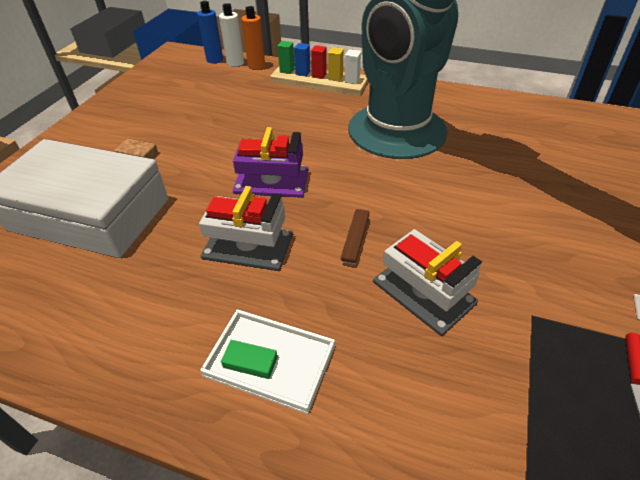

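View pics/top0.png

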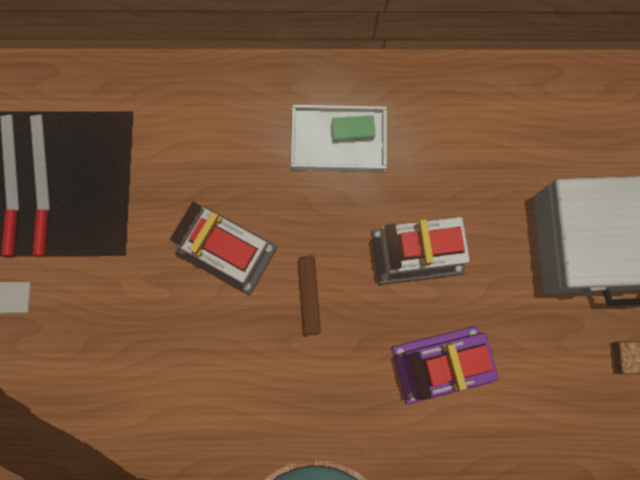

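The scene view shows three clamp shapes: a grey one at (243,225), a second grey one at (435,270) and a purple one at (268,160). In the top view they sit at (425,245), (225,245) and (447,365).

- **Grey at top (425,245):** the keeper is mid-plunger and the red lug shows between keeper and rest, so it is open. This is clamp_a.
- **Grey at top (225,245):** the keeper sits against the rest, so it is latched. This is clamp_b.
- **Purple:** a decoy.

Next I measure clamp_a and check it in a close crop.

```bash
cat > h.py <<'E'
import numpy as np,cv2
from scipy.spatial.transform import Rotation as R
from cell import *
def cam(n,s=None):
    m=camera_model(n);K=m["camera_matrix"]
    if n=="wrist":
        H=m["hand_eye"];Rt=R.from_euler("xyz",s["tool_rot"]).as_matrix()
        return K,Rt@H[:3,:3],Rt@H[:3,3]+s["ee_pos"]
    return K,R.from_euler("xyz",m["orientation"]).as_matrix(),np.array(m["xyz"])
def pts(C,d,uv):
    K,Rm,t=C;uv=np.asarray(uv);z=d[uv[:,1],uv[:,0]][:,None]
    p=np.c_[(uv[:,0]-K[0,2])/K[0,0],(uv[:,1]-K[1,2])/K[1,1],np.ones(len(uv))]*z
    return (p@Rm.T+t)[z[:,0]>0]
def masks(im):
    h=cv2.cvtColor(im,cv2.COLOR_BGR2HSV);H,S,V=cv2.split(h)
    return dict(red=((H<8)|(H>172))&(S>180)&(V>90),yellow=(H>18)&(H<32)&(S>150)&(V>110),black=(V<60))
E
python3 - <<'E'
from h import *
for n,(x0,y0,x1,y1) in dict(top=(365,205,480,295),scene=(190,185,300,275)).items():
    f=np.load(f"pics/{n}0.npz");im,d=f["im"],f["d"];C=cam(n)
    cv2.imwrite(f"pics/{n}crop.png",cv2.resize(im[y0:y1,x0:x1],None,fx=5,fy=5,interpolation=cv2.INTER_CUBIC))
    for k,m in masks(im).items():
        if k=="black":continue
        v,u=np.nonzero(m[y0:y1,x0:x1]);P=pts(C,d,np.c_[u+x0,v+y0])
        r=cv2.minAreaRect((P[:,:2]*1000).astype(np.float32))
        print(n,k,len(P),"med",np.median(P,0).round(4),"z%",np.percentile(P[:,2],[5,25,75,95]).round(4),r)
E
```

```text
top red 1 med [ 0.5193 -0.2473  0.1017] z% [0.1017 0.1017 0.1017 0.1017] ((519.3135375976562, -247.33982849121094), (0.0, 0.0), 0.0)
top yellow 305 med [ 0.5335 -0.1958  0.1361] z% [0.1296 0.1346 0.1372 0.1391] ((535.5928955078125, -200.19564819335938), (77.21728515625, 21.93589973449707), 7.432196140289307)
scene red 921 med [ 0.5493 -0.218   0.1128] z% [0.1004 0.111  0.1216 0.1263] ((473.9908447265625, -219.26669311523438), (176.4160919189453, 112.52519989013672), 6.995398998260498)
scene yellow 316 med [ 0.557  -0.1939  0.1336] z% [0.1034 0.1163 0.1355 0.1367] ((537.8757934570312, -196.39794921875), (79.58505249023438, 17.409015655517578), 7.568441390991211)
```

View pics/topcrop.png

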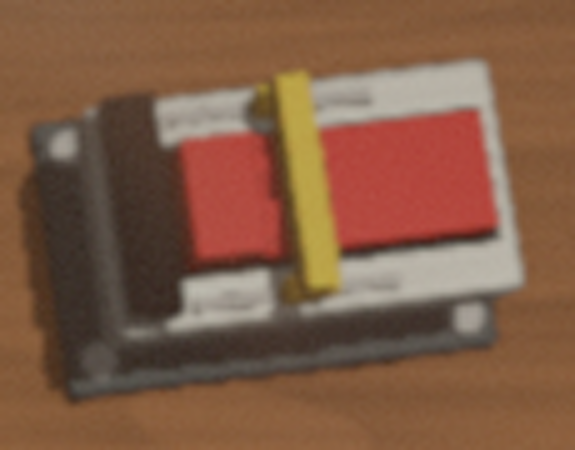

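The crop shows an open clamp: the keeper at (305,180) is off the lug, with red on both sides of it, and the rest is on the left (world +y). I'll refine in the clamp frame.

```bash
python3 - <<'E'
from h import *
yaw=None
for n,(x0,y0,x1,y1) in dict(top=(365,205,480,295),scene=(195,185,300,235)).items():
    f=np.load(f"pics/{n}0.npz");im,d=f["im"],f["d"];C=cam(n)
    h=cv2.cvtColor(im,cv2.COLOR_BGR2HSV);H,S,V=cv2.split(h)
    red=((H<5)|(H>172))&(S>140)&(V>90);yel=masks(im)["yellow"]
    def P(m):
        v,u=np.nonzero(m[y0:y1,x0:x1]);return pts(C,d,np.c_[u+x0,v+y0])
    Y=P(yel);Y=Y[abs(Y[:,2]-.1365)<.004]
    r=cv2.minAreaRect((Y[:,:2]*1000).astype(np.float32));a=r[2] if r[1][0]>r[1][1] else r[2]-90
    print(n,"keeper",r,"a",a)
    Q=P(red);Q=Q[(Q[:,2]>.105)&(Q[:,2]<.133)&(abs(Q[:,0]-.54)<.06)]
    a=np.radians(7.5);ex=np.array([np.cos(a),np.sin(a)]);ey=np.array([-ex[1],ex[0]]);c=np.array(r[0])/1000
    q=np.c_[(Q[:,:2]-c)@ex,(Q[:,:2]-c)@ey,Q[:,2]]
    print(len(q),np.percentile(q,[1,50,99],axis=0).round(4))
    for nm,s in (("pad",q[q[:,1]<-.012]),("lug",q[q[:,1]>.022])):print(nm,np.percentile(s,[2,50,98],axis=0).round(4))
    pr=cv2.minAreaRect((Q[:,:2]*1000).astype(np.float32));print(pr)
E
```

```text
top keeper ((535.1197509765625, -195.88319396972656), (77.03857421875, 12.22665786743164), 6.8825812339782715) a 6.8825812339782715
1161 [[-0.0225 -0.0684  0.1083]
 [-0.0019 -0.0255  0.1142]
 [ 0.0195  0.04    0.1295]]
pad [[-0.0225 -0.0683  0.1087]
 [-0.002  -0.0418  0.1131]
 [ 0.0186 -0.0154  0.1171]]
lug [[-0.0217  0.0224  0.1204]
 [-0.0018  0.0313  0.1263]
 [ 0.0182  0.0405  0.1295]]
((535.8190307617188, -210.39369201660156), (43.123313903808594, 111.26492309570312), 6.976884841918945)
scene keeper ((537.0802612304688, -196.48191833496094), (77.98896026611328, 11.940698623657227), 7.624670028686523) a 7.624670028686523
816 [[-0.0226 -0.0686  0.1056]
 [ 0.0066 -0.023   0.1131]
 [ 0.0218  0.0407  0.1272]]
pad [[-0.022  -0.0686  0.106 ]
 [ 0.0039 -0.044   0.1124]
 [ 0.0213 -0.0193  0.115 ]]
lug [[-0.0216  0.0225  0.1069]
 [ 0.0082  0.0328  0.1246]
 [ 0.0218  0.041   0.1276]]
((538.3889770507812, -211.2071533203125), (46.50589370727539, 112.06985473632812), 6.388943195343018)
```

Request:
jog_arm --rows "-0.02 -0.02 0 0 0;-0.033 -0.033 0 0 0;-0.033 -0.033 0 0 0;-0.033 -0.033 0 0 0;-0.033 -0.033 0 0 0;-0.033 -0.033 0 0 0;-0.033 -0.033 0 0 0;-0.033 -0.033 0 0 0"

```text
time_s: 0.9
ee_pos: [0.391, 0.2218, 0.2313]
tool_rot: [-3.142, -0.0, 2.682]
ft_force: [2.0, 0.8, 0.3]
opening: -0.0002
gripper_force: 0.0
```

Request:
jog_arm --rows "-0.033 -0.033 0 0 0;-0.033 -0.033 0 0 0;-0.033 -0.033 0 0 0;-0.033 -0.033 0 0 0;-0.033 -0.033 0 0 0;-0.033 -0.033 0 0 0;-0.033 -0.033 0 0 0;-0.02 -0.02 0 0 0"

```text
time_s: 1.7
ee_pos: [0.5046, -0.116, 0.2313]
tool_rot: [-3.141, 0.0, 2.679]
ft_force: [-0.2, 0.4, 1.2]
opening: 0.0002
gripper_force: 0.0
```

Request:
jog_arm --rows "0 0 0 0.1 0;0 0 0 0.14 0;0 0 0 0.14 0;0 0 0 0.14 0;0 0 0 0.14 0;0 0 0 0.14 0;0 0 0 0.14 0;0 0 0 0.05 0"

```text
time_s: 2.5
ee_pos: [0.5043, -0.1124, 0.2311]
tool_rot: [-3.141, 0.0, 1.686]
ft_force: [-0.1, 0.8, -0.4]
opening: -0.0002
gripper_force: 0.0
```

Request:
jog_arm --rows "-0.02 0.004 0 0 0;-0.03 0.006 0 0 0;-0.03 0.006 0 0 0;-0.03 0.006 0 0 0;-0.01 0 0 0 0;0 0 0 0 0;0 0 0 0 0;0 0 0 0 0"

```text
time_s: 3.3
ee_pos: [0.5408, -0.2277, 0.2313]
tool_rot: [3.142, -0.001, 1.693]
ft_force: [0.1, 0.2, -0.3]
opening: 0.0003
gripper_force: 0.0
```

```bash
python3 - <<'E'
from h import *
s=read_state();im,d=get_image("wrist");cv2.imwrite("pics/w1.png",im);C=cam("wrist",s)
print(s["ee_pos"],s["tool_rot"],s["ft_force"],s["q"])
h=cv2.cvtColor(im,cv2.COLOR_BGR2HSV);H,S,V=cv2.split(h)
g=lambda m:pts(C,d,np.argwhere(m)[:,::-1])
Y=g(masks(im)["yellow"]);Y=Y[(np.hypot(Y[:,0]-.536,Y[:,1]+.196)<.06)]
print(np.percentile(Y[:,2],[5,50,95]));zt=np.percentile(Y[:,2],90);T=Y[abs(Y[:,2]-zt)<.004];r=cv2.minAreaRect((T[:,:2]*1000).astype(np.float32));print("keeper",r)
Q=g(((H<5)|(H>172))&(S>140)&(V>60));Q=Q[(Q[:,2]>.1)&(np.hypot(Q[:,0]-.54,Q[:,1]+.21)<.09)]
print("red",cv2.minAreaRect((Q[:,:2]*1000).astype(np.float32)))
a=.122;ex=np.array([np.cos(a),np.sin(a)]);ey=np.array([-ex[1],ex[0]]);c=np.array(r[0])/1000
q=np.c_[(Q[:,:2]-c)@ex,(Q[:,:2]-c)@ey,Q[:,2]]
for nm,s_ in (("pad",q[q[:,1]<-.012]),("lug",q[q[:,1]>.022])):
  if len(s_):print(nm,len(s_),np.percentile(s_,[2,50,98],axis=0).round(4))
print("tcp in keeper frame",(s["ee_pos"][:2]-c)@ex,(s["ee_pos"][:2]-c)@ey)
E
```

```text
[ 0.54079434 -0.22768038  0.2313029 ] [ 3.14153195e+00 -6.07988915e-04  1.69317867e+00] [ 0.12644966  0.16212409 -0.26977564] [-0.15630814  0.40811613  0.65315358  1.72951311 -0.27504166  1.0973118
  0.7064181 ]
[0.11628616 0.13481878 0.13604799]
keeper ((535.133056640625, -197.37623596191406), (76.29950714111328, 11.884672164916992), 6.99124813079834)
red ((536.837646484375, -211.96182250976562), (44.14094543457031, 110.45783996582031), 7.07224178314209)
pad 4233 [[-0.021  -0.0685  0.1106]
 [ 0.     -0.0396  0.112 ]
 [ 0.0209 -0.0129  0.1134]]
lug 1903 [[-0.021   0.0224  0.1236]
 [ 0.0002  0.0316  0.125 ]
 [ 0.021   0.0405  0.1264]]
tcp in keeper frame 0.001931265196249194 -0.030767860181718096
```

View pics/w1.png

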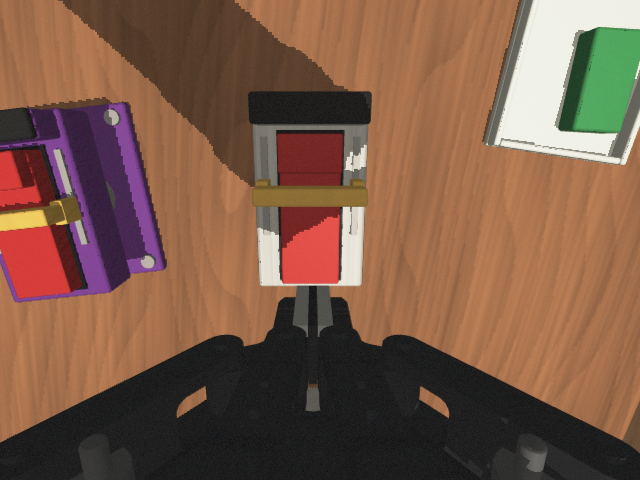

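The wrist view shows the keeper at (310,196), the pad below it at (310,245) and the shut fingers at (312,300), so they line up with the pad. The pad is at about z 0.112 and the keeper about 4.5 mm along its travel. I descend to just above the pad, then feel for it.

Request:
jog_arm --rows "0 -0.002 0.02 0 0;0 0 0.03 0 0;0 0 0.03 0 0;0 0 0.02 0 0;0 0 0.01 0 0;0 0 0.003 0 0;0 0 0 0 0;0 0 0 0 0"

```text
time_s: 4.15
ee_pos: [0.5393, -0.2293, 0.1194]
tool_rot: [3.14, 0.001, 1.692]
ft_force: [-0.2, 1.2, 0.4]
opening: -0.0003
gripper_force: 0.0
```

Request:
jog_arm --rows "0 0 0.001 0 0;0 0 0.001 0 0;0 0 0.001 0 0;0 0 0.001 0 0;0 0 0.001 0 0;0 0 0.001 0 0;0 0 0 0 0;0 0 0 0 0"

```text
time_s: 4.95
ee_pos: [0.5388, -0.2293, 0.1123]
tool_rot: [-3.142, 0.0, 1.692]
ft_force: [0.3, -1.4, -0.6]
opening: -0.0001
gripper_force: 0.0
```

Request:
jog_arm --rows "0 0 0.001 0 0;0 0 0.001 0 0;0 0 0.001 0 0;0 0 0 0 0;0 0 0 0 0;0 0 0 0 0;0 0 0 0 0;0 0 0 0 0"

```text
time_s: 5.75
ee_pos: [0.5388, -0.2293, 0.1094]
tool_rot: [3.142, 0.0, 1.692]
ft_force: [-1.4, 0.0, 4.0]
opening: 0.0001
gripper_force: 1.9
```

Request:
jog_arm --rows "0 0 0.001 0 0;0 0 0.001 0 0;0 0 0.001 0 0;0 0 0 0 0;0 0 0 0 0;0 0 0 0 0;0 0 0 0 0;0 0 0 0 0"

```text
time_s: 6.55
ee_pos: [0.5388, -0.2293, 0.1064]
tool_rot: [3.141, 0.0, 1.692]
ft_force: [-1.8, 0.7, 6.2]
opening: 0.0
gripper_force: 3.1
```

Request:
jog_arm --rows "0 0 0.001 0 0;0 0 0.001 0 0;0 0 0.001 0 0;0 0 0.001 0 0;0 0 0 0 0;0 0 0 0 0;0 0 0 0 0;0 0 0 0 0"

```text
time_s: 7.35
ee_pos: [0.5389, -0.2293, 0.1025]
tool_rot: [3.141, 0.0, 1.692]
ft_force: [-3.4, 0.2, 9.4]
opening: 0.0001
gripper_force: 4.6
```

```bash
python3 - <<'E'
from h import *
import numpy as np
F=[]
for i in range(4):
    s=read_state();F.append(s["ft_force"])
    get_image("wrist")
print(s["ee_pos"],np.round(F,2))
E
```

```text
[ 0.53884555 -0.22934049  0.10252843] [[-3.36  0.23  9.43]
 [-2.39  1.23  8.2 ]
 [-1.72  0.44  8.87]
 [-2.36  0.67  9.04]]
```

Request:
jog_arm --rows "0 0 0.001 0 0;0 0 0.001 0 0;0 0 0.0005 0 0;0 0 0.0005 0 0;0 0 0 0 0;0 0 0 0 0;0 0 0 0 0;0 0 0 0 0"

```text
time_s: 8.35
ee_pos: [0.5388, -0.2293, 0.0997]
tool_rot: [3.141, 0.0, 1.692]
ft_force: [-3.5, 1.5, 11.4]
opening: 0.0001
gripper_force: 5.7
```

Request:
jog_arm --rows "0.001 0 0 0 0;0.002 0 0 0 0;0.002 0 0 0 0;0.002 0 0 0 0;0.002 0 0 0 0;0.002 0 0 0 0;0.001 0 0 0 0;0 0 0 0 0"

```text
time_s: 9.15
ee_pos: [0.5381, -0.2188, 0.1002]
tool_rot: [3.14, 0.003, 1.691]
ft_force: [-0.0, -5.9, 11.4]
opening: -0.0
gripper_force: 5.5
```

Request:
jog_arm --rows "0.001 0 0 0 0;0.001 0 0 0 0;0.001 0 0 0 0;0.001 0 0 0 0;0.001 0 0 0 0;0.001 0 0 0 0;0 0 0 0 0;0 0 0 0 0"

```text
time_s: 9.95
ee_pos: [0.5374, -0.2131, 0.1002]
tool_rot: [3.139, 0.003, 1.691]
ft_force: [1.3, -6.8, 11.2]
opening: 0.0003
gripper_force: 6.3
```

Request:
jog_arm --rows "0 0 0.0005 0 0;0.001 0 0 0 0;0.001 0 0 0 0;0.001 0 0 0 0;0.001 0 0 0 0;0.001 0 0 0 0;0.001 0 0 0 0;0 0 0 0 0"

```text
time_s: 10.75
ee_pos: [0.5367, -0.2074, 0.0998]
tool_rot: [3.139, 0.003, 1.691]
ft_force: [0.8, -8.5, 10.6]
opening: 0.0003
gripper_force: 6.6
```

```bash
python3 - <<'E'
from h import *
s=read_state();im,d=get_image("wrist");cv2.imwrite("pics/w2.png",im);C=cam("wrist",s)
Y=pts(C,d,np.argwhere(masks(im)["yellow"])[:,::-1]);Y=Y[np.hypot(Y[:,0]-.536,Y[:,1]+.19)<.06]
Y=Y[Y[:,2]>.131]
c=np.array([.5351,-.1974]);ey=np.array([-.1217,.9926])
print(len(Y),"keeper y",np.percentile((Y[:,:2]-c)@ey,[5,50,95]),"tcp",(s["ee_pos"][:2]-c)@ey,s["ee_pos"],s["ft_force"])
E
```

```text
8395 keeper y [0.00141933 0.0072426  0.01192042] tcp -0.010168938616427344 [ 0.53670458 -0.20744802  0.09978622] [ 0.81398784 -8.52903966 10.59576504]
```

View pics/w2.png

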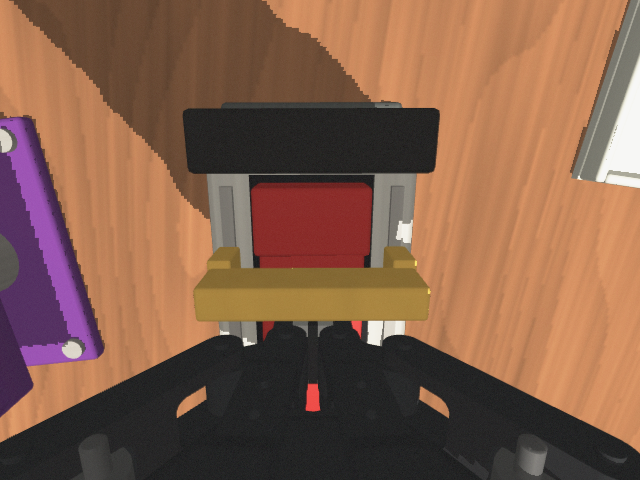

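The view shows the keeper, beam at (310,293), square to the clamp and moved about 7 mm by the fingers. The plunger is down about 12 mm, and about 12 mm of keeper travel is left.

Request:
jog_arm --rows "0.001 0 0 0 0;0.001 0 0 0 0;0.001 0 0 0 0;0.001 0 0 0 0;0.001 0 0 0 0;0.001 0 0 0 0;0 0 0 0 0;0 0 0 0 0"

```text
time_s: 11.6
ee_pos: [0.536, -0.2015, 0.0998]
tool_rot: [3.139, 0.003, 1.691]
ft_force: [-0.7, -9.0, 11.2]
opening: 0.0002
gripper_force: 6.5
```

Request:
jog_arm --rows "0.001 0 0 0 0;0.001 0 0 0 0;0.001 0 0 0 0;0.001 0 0 0 0;0 0 0 0 0;0 0 0 0 0;0 0 0 0 0;0 0 0 0 0"

```text
time_s: 12.4
ee_pos: [0.5355, -0.1975, 0.0998]
tool_rot: [3.139, 0.003, 1.691]
ft_force: [1.5, -8.0, 10.8]
opening: 0.0
gripper_force: 6.6
```

Still moving freely. I'll use half-millimetre steps up to the end stop.

Request:
jog_arm --rows "0.0005 0 0 0 0;0.0005 0 0 0 0;0.0005 0 0 0 0;0.0005 0 0 0 0;0 0 0 0 0;0 0 0 0 0;0 0 0 0 0;0 0 0 0 0"

```text
time_s: 13.2
ee_pos: [0.5353, -0.1956, 0.0998]
tool_rot: [3.139, 0.003, 1.69]
ft_force: [0.9, -9.8, 10.9]
opening: 0.0002
gripper_force: 6.7
```

Request:
jog_arm --rows "0.0005 0 0 0 0;0 0 0 0 0;0 0 0 0 0;0.0005 0 0 0 0;0 0 0 0 0;0 0 0 0 0;0 0 0 0 0;0 0 0 0 0"

```text
time_s: 14.0
ee_pos: [0.5352, -0.1952, 0.0998]
tool_rot: [3.139, 0.004, 1.69]
ft_force: [2.2, -13.2, 8.6]
opening: 0.0
gripper_force: 9.0
```

Request:
jog_arm --rows "0.0005 0 0 0 0;0 0 0 0 0;0 0 0 0 0;0 0 0 0 0;0 0 0 0 0;0 0 0 0 0;0 0 0 0 0;0 0 0 0 0"

```text
time_s: 14.8
ee_pos: [0.5352, -0.1952, 0.0999]
tool_rot: [3.139, 0.005, 1.69]
ft_force: [2.9, -14.8, 7.7]
opening: -0.0003
gripper_force: 10.3
```

It's firm against the end stop: no further motion, and force is rising at about 17 N total. I ease back slightly, then lift.

Request:
jog_arm --rows "-0.001 0 0 0 0;-0.001 0 0 0 0;0 0 -0.001 0 0;0 0 -0.002 0 0;-0.001 0 -0.003 0 0;0 0 -0.005 0 0;0 0 -0.01 0 0;0 0 -0.02 0 0"

```text
time_s: 15.6
ee_pos: [0.5338, -0.1952, 0.1396]
tool_rot: [-3.14, 0.0, 1.691]
ft_force: [0.4, 0.6, 0.6]
opening: -0.0
gripper_force: 0.0
```

Request:
jog_arm --rows "0 0 -0.03 0 0;0 0 -0.03 0 0;0 0 -0.02 0 0;-0.02 0 -0.01 0 0;-0.02 0 0 0 0;0 0 0 0 0;0 0 0 0 0;0 0 0 0 0"

```text
time_s: 16.4
ee_pos: [0.5394, -0.2338, 0.2297]
tool_rot: [-3.141, -0.001, 1.693]
ft_force: [0.8, 1.8, -0.7]
opening: -0.0002
gripper_force: 0.0
```

```bash
python3 - <<'E'
from h import *
s=read_state();im,d=get_image("wrist");cv2.imwrite("pics/w3.png",im);C=cam("wrist",s)
h=cv2.cvtColor(im,cv2.COLOR_BGR2HSV);H,S,V=cv2.split(h)
g=lambda m:pts(C,d,np.argwhere(m)[:,::-1])
c=np.array([.5351,-.1974]);ey=np.array([-.1217,.9926])
Y=g(masks(im)["yellow"]);Y=Y[(np.hypot(Y[:,0]-.534,Y[:,1]+.18)<.06)&(Y[:,2]>.131)]
print("keeper",np.percentile((Y[:,:2]-c)@ey,[2,50,98]),np.median(Y[:,2]))
Q=g(((H<5)|(H>172))&(S>140)&(V>60));Q=Q[(Q[:,2]>.09)&(np.hypot(Q[:,0]-.538,Q[:,1]+.21)<.09)]
y=(Q[:,:2]-c)@ey
print("pad z",np.median(Q[(y<0)&(y>-.06),2]),"lug z",np.median(Q[y>.03,2]),s["ee_pos"],s["ft_force"])
E
```

```text
keeper [0.01281782 0.01852306 0.02406105] 0.1349638823009855
pad z 0.10112879660593205 lug z 0.11418148321129692 [ 0.53943556 -0.2337721   0.22973597] [ 0.75002747  1.78230421 -0.67103121]
```

View pics/w3.png

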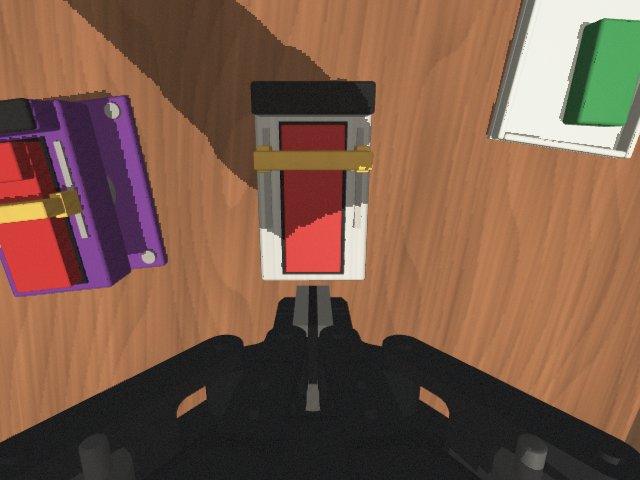

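The keeper, at (313,160), now lies over the lug against the end stop. It moved about 18.5 mm from its start at roughly 5 mm. The pad stays about 11 mm down with the robot clear, so I hand in.

```bash
python3 -c "
from cell import *
print(sign_off())"
```

```text
the job is handed in; nothing more can be done
None
```

clamp_a is latched: its plunger is held about 11 mm down by the keeper at its end stop, the highest force I read was about 17 N, nothing else was touched, and the job was handed in at about 16.5 s.

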